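# Set the microphone attenuator to its third click, then start the recording

### The arm

A 7-joint arm with a two-finger parallel gripper is mounted at the origin on the work surface. World frame = base frame: x ahead of the robot, y to its left, z up, the work surface at z = 0. Lengths are in m, angles in rad, forces in N, time in s.
With the tool pointing down it reaches from about 0.425 to 0.95 m from the base axis. Payload 16.7 kg.
Tool frame: the origin (TCP) lies where the fingers leave the gripper's body, on its centre line; the fingertips stand arm.tips_ahead ahead of it and the grasp point (between the pads) lies 78 mm ahead of it (arm.tips_ahead is the distance from the TCP to the fingertips, in m); z points along the fingers, y is the line along which they close (so a half turn about z gives the same grasp; the last joint's range is limited). The gripper opens to 94 mm and grips with 3 to 60 N. Pads are 16 mm wide; open, the fingers measure 119 mm over their backs; the gripper's body (75 mm by 177 mm) begins 78 mm behind the grasp point.
Start: joints at [1.121, 0.426, 0.074, 1.606, -0.034, 1.111, -0.067], TCP at [0.199, -0.645, 0.303] pointing down, gripper open.
Joint ranges: [-2.85, 2.85], [-0.5, 2.14], [-1.23, 1.37], [0.21, 2.46], [-1.02, 4.16], [0.16, 2.05], [-2.73, 2.73]. Speed limits (rad/s): [1.89, 1.89, 2.39, 2.39, 3.01, 3.01, 3.01].

### API

Orientations are given as a rotation vector (axis times angle).
In Python, from workcell import telemetry, eyes, workorder, arm gives the robot as it stands.
- The arm moves only by the shell command python3 -m pendant 'ROWS' [FORCE]. ROWS is JSON, a list of rows, each a list of 3 entries, a list of its own where there are three numbers: the shift along the tool's x, y, z normalised to -1 to 1, where 1 is 0.5 m, then the turn, a rotation vector about the tool's x, y, z normalised to -1 to 1, where 1 is pi rad, then the opening, from -1 (shut) to 1 (fully open). In form: [[[dx, dy, dz], [wx, wy, wz], jaw], ...]. A call has 1 to 8 rows; each row shifts and turns the commanded pose from where the row before left it, along the tool's axes as they then stand; what a row does not reach is not made up. A row lasts 1/10 s, in which the tool goes at most 50 mm and 8.59 degrees, less where a joint would pass 70% of its speed; a pose out of reach is approached as far as the arm can. A call with a number of a shift or a turn outside -1 to 1 is refused whole. A call with a gripper value outside its range is refused whole. The fingers move at their own pace and stop on an object; FORCE is the grip in N (left out, the last holds). Time passes only in rows, so rows that do not move let the fingers close. It gives the time, the measured TCP pose, the force, the opening and the grip force at its end, in the units of the state.
- telemetry.observe(): the state, without advancing time (a new reading comes with each control period).
- eyes.snapshot(name): name is "side" or "top" or "wrist"; returns (picture, depth): 480x640x3 uint8, red, green, blue; 480x640 float32, m along the optical axis (not along the pixel's ray), 0 where there is no reading.
- eyes.get_calibration(name): a dict with "K" (3x3 intrinsics, pixels), "dist_coeffs" ([k1, k2, p1, p2, k3] as OpenCV has them; the pictures are not rectified), "world_from_camera" (4x4, takes a point from camera to world coordinates); the wrist camera has in their place "tool_from_camera" (4x4, takes a point from camera to tool coordinates, whose origin is the TCP and whose axes are the flange's). Camera axes: x right, y down, z forward; pixel columns grow to the right and rows downward; lengths in m; the calibration is good to about 2 mm. A picture is of the moment at which its call begins: read the wrist's pose just before it. get_calibration takes no time and is no camera call.
- workorder.job_done(): hands the job in; it is judged then, once.
The state is a dict: "time": time; "joints": joint angles; "joint_velocities": joint speeds; "effort": joint torques, N m; "tool_pos": TCP position; "orientation": TCP orientation; "contact_force": force on the tool from outside, world axes, zero at the start; "moment": the same for the moment, N m; "gripper_width": finger opening in m; "grip_force": force on a finger pad.
Only numpy, scipy, OpenCV 4.12 (cv2) and the standard library are available. Lean on these libraries where they do the work, as an engineer would, in place of code of your own. Each camera call takes 0.05 s, during which the arm holds its last target. There are 200 camera calls.

### The job

Get the desk microphone ready for the next take: with a fingertip, push the orange lever of the metal attenuator box out of its home position through the clicks and leave it in the third click, without ever going beyond it. Then press the red button fully down to start the recording and let go of it. Only push and press, do not grip the lever, do not press the green button, and leave everything else on the desk where it is.

Things in the scene. Friction and masses are not known exactly. Their poses are not given: they have to be found in the camera images.
- atten: Aluminium attenuator box screwed to the desk, 90 (x) by 170 (y) by 45 mm high. Origin: centre of its underside, z up; the lever is pushed along +y. Black slot along y in its top, with rows of short black marks on both sides: home at y = -40 mm, the five clicks at -24, -8, +8 (third), +24 and +40 mm. A long black line across the top at y = -66 mm marks the home end.
- lever (a joint): The lever's slide along the box's +y, in m: 0 at home, then a click every 0.016: third click 0.048, fifth and last 0.080. A sprung roller holds it in each place: 4 to 6 N starts it out of a place, the force falls away to nothing about half-way, and 9 to 11 mm out the lever snaps forward by itself into the next place (some 6 mm ahead of the finger) and stays.
- lever_top (a point): Centre of the top face of the orange lever, 77 mm above the desk. The lever is an upright orange block 34 mm wide (box x), 16 mm thick (box y) and 30 mm tall, its underside 2 mm over the box's top; a white line across its top shows its middle. It is pushed on its -y face; fingers that press on its -y half and its +y half at once are gripping it.
- rec (a joint): Travel of the red button, in m: 0 when up, about 0.006 fully down. It springs up again; fully down takes 4.5 N.
- rec_top (a point): Centre of the top face of the red button (32 mm across, on its own small grey housing fixed to the desk), with the button up, 22 mm above the desk.
- play (a joint): Travel of the green button, in m, built like the red one. It is not to be pressed.
- play_top (a point): Centre of the top face of the green button, of the same size as the red one; the two boxes change places from run to run.
- mic: Bystander: grey desk microphone on a round foot, 116 mm across and 220 mm tall; loose. Origin under its foot.
- mug: Bystander: red mug, 82 mm across with a handle, 95 mm tall; loose. Origin under its centre.
- pencil: Bystander: yellow pencil lying on the desk, 170 mm long and 7 mm thick; loose. Origin under its middle.
- tape: Bystander: roll of blue tape lying flat, 72 mm across and 19 mm high; loose. Origin under its centre.
- eraser: Bystander: white and blue eraser, 55 by 22 by 12 mm; loose. Origin under its centre.
Mind the look-alikes: they are no part of the job. What is shaped like the part that bears rec but brown is not meant.

How it is judged:
By the outcome, as a careful person would: the job done as asked, in the order asked, and still so for the second after the job is handed in, with the robot touching nothing.
It also fails if it takes over 64 s, if anything falls off the work surface, if the arm or the gripper's body presses on something with over 40 N, if the wrist force passes 120 N, or if a joint passes its speed limit or range.

## Working session

There is one attempt and no reset: what is moved stays moved. The work goes in short steps, Python scripts to look and compute and a shell command to move; the robot and the scene stay as the last step left them, time stands still between calls to the robot, and variables do not carry over. Pictures are saved under pics/ and viewed, at most 10 in all, crops included, and the job is handed in when it is done.

```bash
mkdir -p pics; cat > h.py <<'E'
import numpy as np, cv2
from workcell import telemetry, eyes, workorder, arm
from scipy.spatial.transform import Rotation as R
def pts(name,uv,D=None,z=None,st=None):
    c=eyes.get_calibration(name);K=np.array(c["K"]);d=np.array(c["dist_coeffs"])
    if name=="wrist":
        T=np.eye(4);T[:3,:3]=R.from_rotvec(st["orientation"]).as_matrix();T[:3,3]=st["tool_pos"]
        T=T@np.array(c["tool_from_camera"])
    else: T=np.array(c["world_from_camera"])
    n=cv2.undistortPoints(np.array(uv,float).reshape(-1,1,2),K,d).reshape(-1,2)
    r=np.c_[n,np.ones(len(n))]; w=r@T[:3,:3].T
    s=(z-T[2,3])/w[:,2] if z is not None else np.array(D)
    return T[:3,3]+w*np.reshape(s,(-1,1))
def save(name,fn):
    st=telemetry.observe();p,D=eyes.snapshot(name)
    cv2.imwrite("pics/"+fn+".png",p[:,:,::-1]);np.savez("pics/"+fn,p=p,D=D,pos=st["tool_pos"],ori=st["orientation"]);return st,p,D
E
python3 - <<'E'
from h import *
st,_,_=save("top","top");save("side","side")
print(st,arm.tips_ahead)
E
```

```text
{'time': 0.0, 'joints': array([ 1.12150372,  0.42671253,  0.073847  ,  1.6066116 , -0.03410073,
        1.11082173, -0.06707543]), 'joint_velocities': array([ 0.00085931, -0.00159819, -0.00096136,  0.00029127,  0.00063703,
       -0.00066431, -0.0013853 ]), 'effort': array([ 2.15937929e-03, -9.35825944e+01,  3.66767161e+00, -4.54193974e+01,
       -4.86909784e-02,  2.01844069e-02,  7.92464539e-05]), 'tool_pos': array([ 0.19922693, -0.64458921,  0.30198639]), 'orientation': array([-3.10511717e+00, -4.68956844e-01,  4.45273890e-04]), 'contact_force': array([-0.0882647 , -0.43713165, -0.11471364]), 'moment': array([ 0.01057417, -0.02366097,  0.02385738]), 'grip_force': 0.0, 'gripper_width': 0.0943020774117903} 0.0972
```

View pics/top.png

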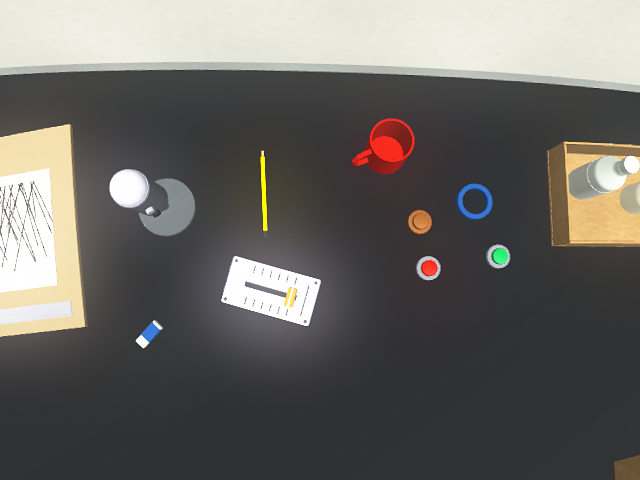

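View pics/side.png

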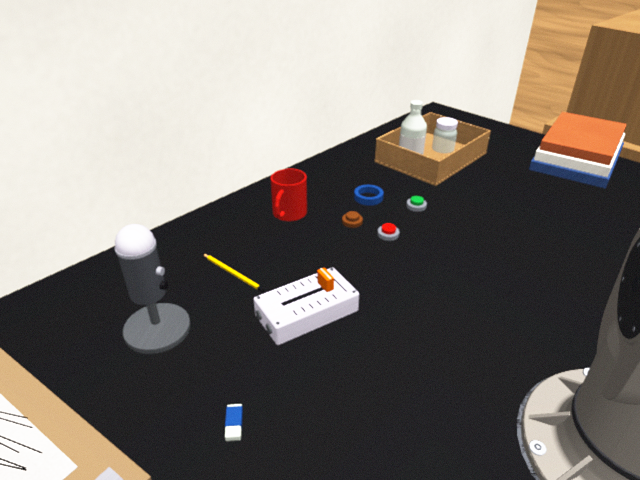

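Top view: the atten box is at about (271,291), with the lever at (291,297) near the home line at its right end. The red button is at (429,268), green at (498,257), and the brown look-alike at (420,222). Next I'll enlarge the box.

```bash
python3 - <<'E'
from h import *
d=np.load("pics/top.npz");p=d["p"];D=d["D"]
cv2.imwrite("pics/c.png",cv2.resize(p[245:335,210:330],None,fx=6,fy=6,interpolation=cv2.INTER_CUBIC)[:,:,::-1])
hsv=cv2.cvtColor(p,cv2.COLOR_RGB2HSV)
for n,(u,v),z in (("red",(429,268),.022),("green",(498,257),.022),("brown",(420,222),.022),("lever",(291,297),.077),("mug",(387,150),.095)):
    a=p[v-16:v+17,u-16:u+17].astype(int)
    if n=="red": m=(a[...,0]>150)&(a[...,1]<80)
    elif n=="green": m=(a[...,1]>130)&(a[...,0]<100)
    elif n=="lever": m=(a[...,0]>150)&(a[...,2]<90)
    else: m=None
    uv=(u,v)
    if m is not None: y,x=np.nonzero(m);uv=(u-16+x.mean(),v-16+y.mean())
    print(n,uv,pts("top",uv,z=z),pts("top",uv,D=[D[int(uv[1]),int(uv[0])]]))
E
```

```text
red (np.float64(428.8494623655914), np.float64(267.46774193548384)) [[ 0.56650605 -0.18389813  0.022     ]] [[ 0.56659737 -0.18447299  0.01970146]]
green (np.float64(499.82608695652175), np.float64(255.71195652173913)) [[ 0.59252045 -0.32592386  0.022     ]] [[ 0.59259297 -0.32635408  0.02096702]]
brown (420, 222) [[ 0.65449394 -0.16609064  0.022     ]] [[ 0.65460482 -0.16626863  0.02122358]]
lever (np.float64(290.85714285714283), np.float64(295.0357142857143)) [[0.50934888 0.0769676  0.077     ]] [[0.50941113 0.0768407  0.07913843]]
mug (387, 150) [[ 0.77367698 -0.08921655  0.095     ]] [[ 0.80125729 -0.10280698  0.00570003]]
```

View pics/c.png

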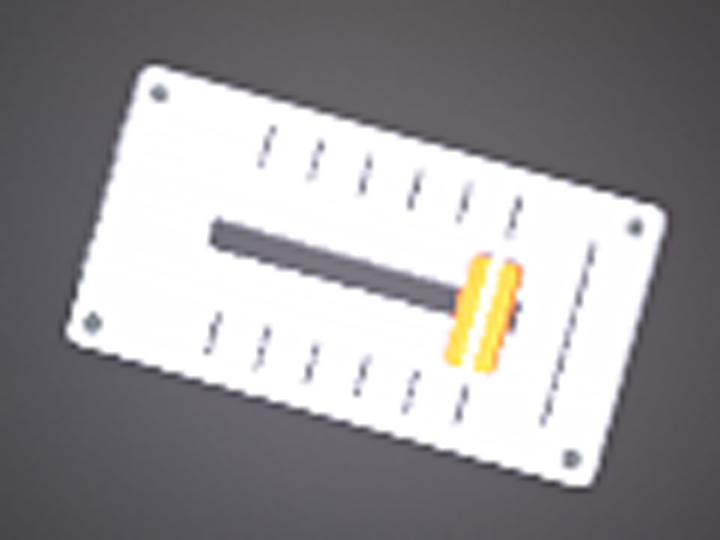

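The crop shows the lever at home. Home marks are at crop (515,217)/(462,404), fifth-click marks at (267,147)/(213,333), screws at (158,93), (635,227), (571,459), (92,322), and the lever's white line at (498,262)–(470,370).

```bash
python3 - <<'E'
from h import *
q=np.array([(515,217),(462,404),(267,147),(213,333),(158,93),(635,227),(571,459),(92,322)],float)
P=pts("top",np.array([210,245])+(q+.5)/6-.5,z=.045)
print(P.round(4))
h=(P[0]+P[1])/2;f=(P[2]+P[3])/2;d=f-h;print("home",h,"len",np.linalg.norm(d),"dir",d/np.linalg.norm(d),np.degrees(np.arctan2(d[1],d[0])))
s=(P[4]+P[7]-P[5]-P[6])[:2];print("screw dir",np.degrees(np.arctan2(s[1],s[0])),"centre",P[4:].mean(0))
l=pts("top",np.array([210,245])+(np.array([(498,262),(470,370)])+.5)/6-.5,z=.077);print(l,l.mean(0))
st=telemetry.observe();print(R.from_rotvec(st["orientation"]).as_matrix().round(4))
print(eyes.get_calibration("wrist")["tool_from_camera"])
E
```

```text
[[0.535  0.0712 0.045 ]
 [0.4771 0.0859 0.045 ]
 [0.5547 0.1488 0.045 ]
 [0.4968 0.1635 0.045 ]
 [0.5705 0.1834 0.045 ]
 [0.5329 0.034  0.045 ]
 [0.4611 0.0519 0.045 ]
 [0.4991 0.2013 0.045 ]]
home [0.50607431 0.0785271  0.045     ] len 0.08005754326366711 dir [0.24543394 0.96941332 0.        ] 75.79252054056909
screw dir 75.80570065137752 centre [0.51589509 0.11763509 0.045     ]
[[0.52147584 0.07423911 0.077     ]
 [0.4893388  0.08162921 0.077     ]] [0.50540732 0.07793416 0.077     ]
[[ 9.554e-01  2.953e-01 -5.000e-04]
 [ 2.953e-01 -9.554e-01  1.100e-03]
 [-1.000e-04 -1.200e-03 -1.000e+00]]
[[ 3.57957956e-05 -9.58291162e-01 -2.85793714e-01  8.23001253e-02]
 [ 9.99999968e-01 -3.73372113e-05  2.50445376e-04  6.37001488e-04]
 [-2.50670330e-04 -2.85793714e-01  9.58291130e-01 -8.24942454e-02]
 [ 0.00000000e+00  0.00000000e+00  0.00000000e+00  1.00000000e+00]]
```

```bash
python3 -m pendant '[[[0,0,0],[0,0,-0.0465],-1],[[0,0,0],[0,0,-0.0465],-1],[[0,0,0],[0,0,-0.0465],-1],[[0,0,0],[0,0,-0.0465],-1],[[0,0,0],[0,0,-0.0465],-1],[[0,0,0],[0,0,-0.0465],-1],[[0,0,0],[0,0,-0.0465],-1],[[0,0,0],[0,0,0],-1]]' 10
cat >> h.py <<'E'
def go(target,yaw=75.8):
    st=telemetry.observe();M=R.from_rotvec(st["orientation"]).as_matrix();d=M.T@(np.array(target)-st["tool_pos"])
    W=R.from_euler("z",yaw,degrees=True).as_matrix()@np.diag([1,-1,-1.])
    print("t",st["time"],"pos",st["tool_pos"].round(4),"F",st["contact_force"].round(2),"w",st["gripper_width"],"\nshift units",(d/.5).round(4),"turn units",(R.from_matrix(M.T@W).as_rotvec()/np.pi).round(4))
HOME=np.array([.5059,.0783]);P=np.array([.2453,.9694]);E=np.array([.9694,-.2453])
def at(s,z): return np.r_[HOME+P*s,z]
E
python3 -c "
from h import *
go(at(-.045,.30))"
```

```text
time: 0.9
tool_pos: [0.2045, -0.6414, 0.301]
orientation: [-2.467, -1.941, -0.012]
contact_force: [12.3, 10.6, -5.2]
gripper_width: 0.0333
grip_force: 6.7
t 0.9 pos [ 0.2045 -0.6414  0.301 ] F [12.34 10.63 -5.15] w 0.03330333393878192 
shift units [1.4507 0.2464 0.0137] turn units [ 0.0008 -0.0024  0.0033]
```

```bash
python3 -m pendant '[[[0.05,0.01,0],[0,0,0],-1],[[0.08,0.015,0],[0,0,0],-1],[[0.08,0.015,0],[0,0,0],-1],[[0.08,0.015,0],[0,0,0],-1],[[0.08,0.015,0],[0,0,0],-1],[[0.08,0.015,0],[0,0,0],-1],[[0.08,0.015,0],[0,0,0],-1],[[0.08,0.015,0],[0,0,0],-1]]'
python3 -m pendant '[[[0.08,0.015,0],[0,0,0],-1],[[0.08,0.015,0],[0,0,0],-1],[[0.08,0.015,0],[0,0,0],-1],[[0.08,0.015,0],[0,0,0],-1],[[0.08,0.015,0],[0,0,0],-1],[[0.08,0.015,0],[0,0,0],-1],[[0.05,0.008,0],[0,0,0],-1],[[0,0,0],[0,0,0],-1]]'
python3 -c "
from h import *
go(at(-.045,.22))"
```

```text
time: 1.7
tool_pos: [0.3303, -0.3617, 0.3026]
orientation: [-2.479, -1.929, 0.0]
contact_force: [1.5, 0.2, -0.1]
gripper_width: 0.0008
grip_force: 0.0
time: 2.5
tool_pos: [0.4438, -0.1154, 0.3028]
orientation: [-2.475, -1.935, -0.001]
contact_force: [0.5, -0.3, -0.2]
gripper_width: 0.0008
grip_force: 0.0
t 2.5 pos [ 0.4438 -0.1154  0.3028] F [ 0.53 -0.31 -0.2 ] w 0.0008070168840573971 
shift units [0.3158 0.0267 0.1658] turn units [ 0.0001 -0.0003  0.0013]
```

```bash
python3 -m pendant '[[[0.055,0.005,0.02],[0,0,0],-1],[[0.055,0.005,0.03],[0,0,0],-1],[[0.055,0.005,0.03],[0,0,0],-1],[[0.055,0.005,0.03],[0,0,0],-1],[[0.055,0.005,0.03],[0,0,0],-1],[[0.04,0.002,0.025],[0,0,0.0013],-1],[[0,0,0],[0,0,0],-1],[[0,0,0],[0,0,0],-1]]'
python3 -c "
from h import *
go(at(-.045,.15))
save('wrist','w1')"
```

```text
time: 3.3
tool_pos: [0.4943, 0.0302, 0.2199]
orientation: [-2.483, -1.924, 0.002]
contact_force: [-0.0, -0.1, -0.7]
gripper_width: 0.0006
grip_force: 0.0
t 3.3 pos [0.4943 0.0302 0.2199] F [-0.02 -0.09 -0.74] w 0.0006065029606423973 
shift units [ 0.0091 -0.0009  0.1398] turn units [-0.0004  0.0001 -0.0014]
```

View pics/w1.png

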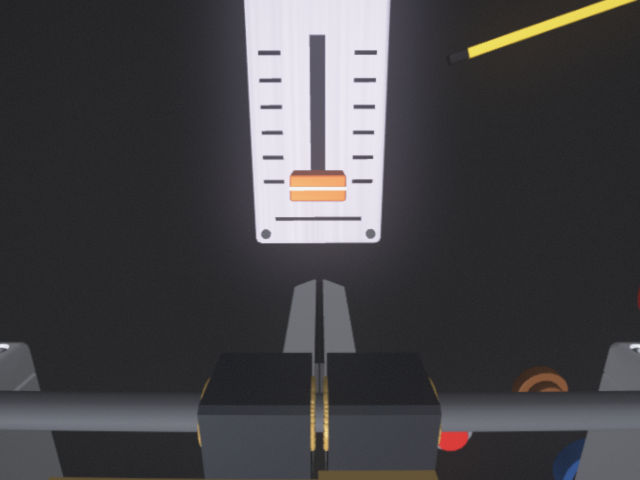

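The wrist view shows the lever's white line at (318,188), home marks at (273,181)/(362,181), third-click marks at (271,107)/(364,106), and the shut fingers centred at about u=320. I'll cross-check positions from here.

```bash
python3 - <<'E'
from h import *
d=np.load("pics/w1.npz");st=dict(tool_pos=d["pos"],orientation=d["ori"])
q=pts("wrist",[(273,181.5),(362,181),(271,107),(364,106),(269.5,53),(366,52)],z=.045,st=st)
l=pts("wrist",[(318,188)],z=.077,st=st)
for x in list(q)+list(l): print(x.round(4),"s",((x[:2]-HOME)@P).round(4),"e",((x[:2]-HOME)@E).round(4))
go(at(-.025,.152))
E
```

```text
[0.4748 0.0843 0.045 ] s -0.0018 e -0.0316
[0.5337 0.0695 0.045 ] s -0.0017 e 0.0291
[0.4871 0.1308 0.045 ] s 0.0463 e -0.0311
[0.5456 0.1164 0.045 ] s 0.0467 e 0.0291
[0.4953 0.1618 0.045 ] s 0.0783 e -0.0308
[0.5537 0.1473 0.045 ] s 0.0786 e 0.0294
[0.5048 0.077  0.077 ] s -0.0015 e -0.0008
t 3.35 pos [0.4944 0.0297 0.2203] F [-0.5  -0.48 -0.14] w 0.0003539559386392669 
shift units [ 0.05   -0.0018  0.1365] turn units [-0.0001  0.0001 -0.0017]
```

```bash
python3 -m pendant '[[[0,0,0.034],[0,0,0],-1],[[0,0,0.034],[0,0,0],-1],[[0,0,0.034],[0,0,0],-1],[[0,0,0.032],[0,0,-0.0017],-1],[[0,0,0],[0,0,0],-1],[[0.02,-0.001,0],[0,0,0],-1],[[0.02,-0.001,0],[0,0,0],-1],[[0,0,0],[0,0,0],-1]]'
python3 -c "
from h import *
go(at(-.020,.152))"
```

```text
time: 4.15
tool_pos: [0.4992, 0.0522, 0.1543]
orientation: [2.476, 1.932, 0.003]
contact_force: [-0.9, 0.6, 0.2]
gripper_width: 0.0007
grip_force: 0.0
t 4.15 pos [0.4992 0.0522 0.1543] F [-0.87  0.6   0.22] w 0.0006875284379199961 
shift units [0.0139 0.0002 0.0046] turn units [ 0.0005 -0.0004  0.0007]
```

```bash
for i in 1 2; do python3 -m pendant '[[[0.004,0,0],[0,0,0],-1],[[0.004,0,0],[0,0,0],-1],[[0,0,0],[0,0,0],-1]]' | sed -n '2p;4p'; done
for i in 1 2 3 4; do python3 -m pendant '[[[0.004,0,0],[0,0,0],-1],[[0,0,0],[0,0,0],-1]]' | sed -n '2p;4p'; done
python3 -c "
from h import *
go(at(-.020,.152))"
```

```text
tool_pos: [0.4995, 0.0545, 0.1533]
contact_force: [0.6, -0.6, 0.4]
tool_pos: [0.5005, 0.0585, 0.1532]
contact_force: [-0.1, 0.1, -0.0]
tool_pos: [0.501, 0.0604, 0.1532]
contact_force: [-0.0, 0.3, 0.2]
tool_pos: [0.5013, 0.0618, 0.1532]
contact_force: [-0.8, -2.7, 1.6]
tool_pos: [0.5019, 0.0638, 0.1532]
contact_force: [-1.3, -4.4, 1.5]
tool_pos: [0.5024, 0.0662, 0.1532]
contact_force: [-0.0, -2.3, 0.2]
t 5.55 pos [0.5024 0.0662 0.1532] F [-0.01 -2.25  0.22] w 0.0004669269333972348 
shift units [-0.0148  0.0008  0.0023] turn units [-0.     -0.0001  0.0003]
```

```bash
for i in 1 2 3 4; do python3 -m pendant '[[[0.004,0,0],[0,0,0],-1],[[0,0,0],[0,0,0],-1]]' | sed -n '2p;4p'; done
```

```text
tool_pos: [0.503, 0.0684, 0.1532]
contact_force: [0.1, -0.8, -1.0]
tool_pos: [0.5035, 0.0703, 0.1533]
contact_force: [0.1, 0.4, 1.0]
tool_pos: [0.504, 0.0722, 0.1533]
contact_force: [0.8, -1.1, 0.2]
tool_pos: [0.5044, 0.074, 0.1533]
contact_force: [0.9, 1.1, -0.4]
```

```bash
for i in 1 2 3 4 5 6 7 8; do python3 -m pendant '[[[0.004,0,0],[0,0,0],-1],[[0,0,0],[0,0,0],-1]]' | sed -n '2p;4p'; done
python3 -c "
from h import *
go(at(-.020,.152));save('wrist','w2')"
```

```text
tool_pos: [0.5049, 0.0759, 0.1532]
contact_force: [0.1, -0.0, -0.9]
tool_pos: [0.5053, 0.0773, 0.1532]
contact_force: [-0.1, -2.9, 1.7]
tool_pos: [0.5058, 0.0793, 0.1532]
contact_force: [-0.7, -3.8, 2.6]
tool_pos: [0.5064, 0.0817, 0.1532]
contact_force: [-0.2, -2.6, -0.0]
tool_pos: [0.5069, 0.0839, 0.1533]
contact_force: [-0.5, 0.4, -0.6]
tool_pos: [0.5074, 0.0858, 0.1533]
contact_force: [-0.3, 0.0, 0.7]
tool_pos: [0.5079, 0.0877, 0.1533]
contact_force: [-0.3, -0.6, -1.1]
tool_pos: [0.5083, 0.0895, 0.1532]
contact_force: [-0.7, -0.8, -0.6]
t 7.95 pos [0.5083 0.0895 0.1532] F [-0.67 -0.8  -0.6 ] w 1.0436379460445873e-05 
shift units [-0.0629  0.0008  0.0025] turn units [ 0.     -0.0001  0.0003]
```

View pics/w2.png

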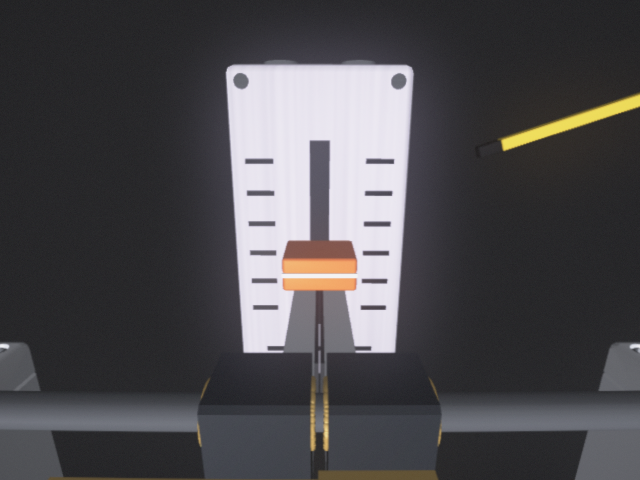

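Visible marks, from the top: fifth at v=161, third at 224, second at 253, first at 281, home at 307. The lever's white line is at (319,276). I'll convert to travel to confirm it's in the second click.

```bash
python3 - <<'E'
from h import *
d=np.load("pics/w2.npz");st=dict(tool_pos=d["pos"],orientation=d["ori"])
q=np.r_[pts("wrist",[(320,307.5),(320,224)],z=.045,st=st),pts("wrist",[(319.5,276)],z=.077,st=st)]
print(((q[:,:2]-HOME)@P).round(4))
E
for i in 1 2 3 4 5 6 7; do python3 -m pendant '[[[0.004,0,0],[0,0,0],-1],[[0,0,0],[0,0,0],-1]]' | sed -n '2p;4p'; done
```

```text
[-0.0021  0.046   0.0298]
tool_pos: [0.5088, 0.0915, 0.1532]
contact_force: [1.4, -0.2, -0.4]
tool_pos: [0.5092, 0.0928, 0.1532]
contact_force: [-0.5, -2.2, 2.2]
tool_pos: [0.5097, 0.0948, 0.1532]
contact_force: [-2.1, -3.9, 0.6]
tool_pos: [0.5103, 0.0972, 0.1532]
contact_force: [-0.2, -1.5, -0.5]
tool_pos: [0.5108, 0.0994, 0.1532]
contact_force: [0.1, -0.0, -1.0]
tool_pos: [0.5113, 0.1014, 0.1533]
contact_force: [0.1, -0.8, -0.1]
tool_pos: [0.5118, 0.1032, 0.1533]
contact_force: [-0.4, -0.6, 0.1]
```

```bash
python3 -m pendant '[[[-0.01,0,0],[0,0,0],-1],[[-0.02,0,0],[0,0,0],-1],[[-0.02,0,0],[0,0,0],-1],[[0,0,-0.04],[0,0,0],-1],[[0,0,-0.05],[0,0,0],-1],[[0,0,-0.05],[0,0,0],-1],[[0,0,-0.04],[0,0,0],-1],[[0,0,0],[0,0,0],-1]]'
python3 -c "
from h import *
save('wrist','w3');go([.5665,-.184,.24])"
```

```text
time: 10.2
tool_pos: [0.5064, 0.0778, 0.2456]
orientation: [2.477, 1.928, 0.005]
contact_force: [0.1, -0.5, -0.4]
gripper_width: 0.0002
grip_force: 0.0
t 10.25 pos [0.5058 0.0776 0.2441] F [ 0.9  -0.08 -1.19] w 0.00047024614458919897 
shift units [-0.4773  0.2462  0.0086] turn units [ 0.0007 -0.0001 -0.0002]
```

View pics/w3.png

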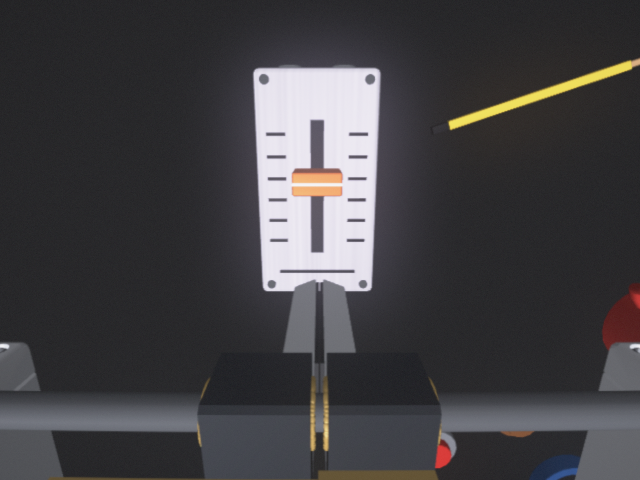

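Each mark row reads home v=240, 220, 199, third 179. The white line at v=185 has the same ~6 px parallax as it had at home, so the lever is in the third click. Moving to the red button.

```bash
python3 -m pendant '[[[-0.04,0.02,0],[0,0,0],-1],[[-0.06,0.031,0],[0,0,0],-1],[[-0.07,0.036,0],[0,0,0],-1],[[-0.07,0.036,0],[0,0,0],-1],[[-0.07,0.036,0],[0,0,0],-1],[[-0.07,0.036,0],[0,0,0],-1],[[-0.06,0.031,0],[0,0,0],-1],[[-0.038,0.02,0],[0,0,0],-1]]'
python3 -m pendant '[[[0,0,0],[0,0,0],-1],[[0,0,0],[0,0,0],-1]]' >/dev/null
python3 -c "
from h import *
save('wrist','w4');go([.5665,-.184,.135])"
```

```text
time: 11.05
tool_pos: [0.5656, -0.1868, 0.2417]
orientation: [-2.48, -1.926, 0.002]
contact_force: [0.2, 0.7, -1.0]
gripper_width: 0.0005
grip_force: 0.0
t 11.3 pos [ 0.5658 -0.1827  0.2423] F [-0.28 -0.7   0.45] w 0.0005673032010136817 
shift units [-0.0023  0.0024  0.2146] turn units [-0.0004 -0.0001  0.0003]
```

View pics/w4.png

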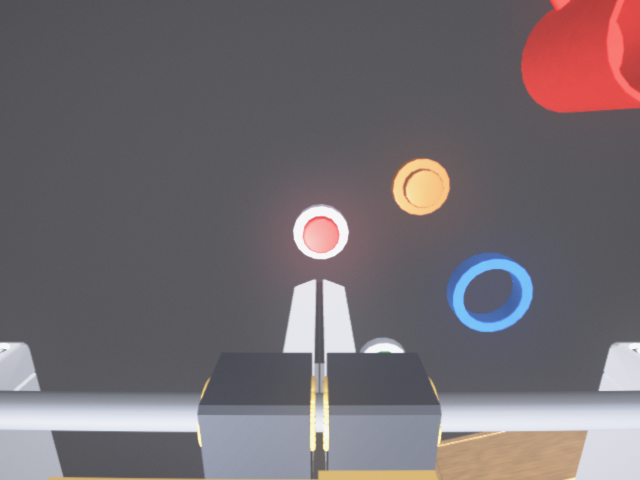

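The red button is at (321,236), with brown at (420,187) and green at (385,350), both clear of the fingers. Checking the position, then lowering to just above the button.

```bash
python3 - <<'E'
from h import *
d=np.load("pics/w4.npz");st=dict(tool_pos=d["pos"],orientation=d["ori"])
print(pts("wrist",[(321,236)],z=.022,st=st))
E
python3 -m pendant '[[[0,0.001,0.03],[0,0,0],-1],[[-0.003,0.001,0.05],[0,0,0],-1],[[0,0,0.05],[0,0,0],-1],[[0,0,0.05],[0,0,0],-1],[[0,0,0.02],[0,0,0],-1],[[0,0,0],[0,0,0],-1],[[0,0,0],[0,0,0],-1]]'
```

```text
[[ 0.56521588 -0.18731561  0.022     ]]
time: 12.0
tool_pos: [0.5673, -0.1846, 0.1437]
orientation: [2.478, 1.931, 0.001]
contact_force: [0.1, -0.4, 0.2]
gripper_width: 0.0009
grip_force: 0.0
```

```bash
python3 -m pendant '[[[-0.002,0,0.02],[0,0,0],-1],[[0,0,0.02],[0,0,0],-1],[[0,0,0],[0,0,0],-1]]' | sed -n '2p;4p'
for i in 1 2 3 4 5 6; do python3 -m pendant '[[[0,0,0.004],[0,0,0],-1],[[0,0,0],[0,0,0],-1]]' | sed -n '2p;4p'; done
```

```text
tool_pos: [0.5661, -0.186, 0.122]
contact_force: [0.1, 0.2, -0.2]
tool_pos: [0.5667, -0.1859, 0.1211]
contact_force: [0.2, -0.0, 0.3]
tool_pos: [0.5669, -0.186, 0.1193]
contact_force: [0.3, 0.1, 0.9]
tool_pos: [0.5669, -0.186, 0.1172]
contact_force: [0.9, -0.0, 2.5]
tool_pos: [0.5668, -0.186, 0.1152]
contact_force: [0.8, 0.4, 4.5]
tool_pos: [0.5669, -0.186, 0.1135]
contact_force: [-1.3, 0.8, 8.6]
tool_pos: [0.5671, -0.186, 0.1129]
contact_force: [-9.1, 2.9, 34.2]
```

Bottomed out (34 N). Releasing and retreating.

```bash
python3 -m pendant '[[[0,0,-0.01],[0,0,0],-1],[[0,0,-0.03],[0,0,0],-1],[[0,0,-0.05],[0,0,0],-1],[[0,0,-0.05],[0,0,0],-1],[[0,0,-0.05],[0,0,0],-1],[[0,0,-0.05],[0,0,0],-1],[[0,0,0],[0,0,0],-1],[[0,0,0],[0,0,0],-1]]'
python3 -c "
from h import *
save('top','t2')
p=np.load('pics/t2.npz')['p'];cv2.imwrite('pics/t2c.png',cv2.resize(p[180:340,210:530],None,fx=2.5,fy=2.5)[:,:,::-1])"
```

```text
time: 14.3
tool_pos: [0.5666, -0.186, 0.2318]
orientation: [2.478, 1.93, 0.0]
contact_force: [0.3, -0.5, -1.0]
gripper_width: 0.0005
grip_force: 0.0
```

View pics/t2c.png

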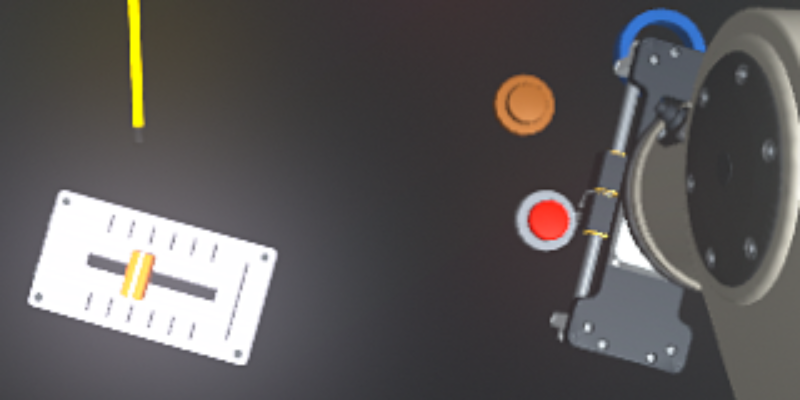

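The lever's white line is at (138,275). Third-click marks average u≈141, so with parallax it is in the third click. The red button is up again and nothing else has moved.

```bash
python3 -c "
from workcell import workorder
print(workorder.job_done())"
```

```text
the job is handed in; nothing more can be done
None
```

The lever is in the third click, and the red button was pressed fully down (it bottomed out, peaking at 34 N) and released; the job was handed in at about 14 s, with no verdict returned.

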